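# Stand the etched test plate on the angle plate and pin it

## Robot

A 7-joint arm with a two-finger parallel gripper is mounted at the origin on the work surface. World frame = base frame: x ahead of the robot, y to its left, z up, the work surface at z = 0. Lengths are in m, angles in rad, forces in N, time in s.
With the tool pointing down it reaches from about 0.4 to 0.85 m from the base axis. Payload 10.4 kg.
Tool frame: the origin (TCP) lies at the very end of the fingers, on their centre line; the grasp point (between the pads) lies 19 mm behind it (manip.grip_point_offset is the distance from the TCP to the grasp point, in m); z points along the fingers, y is the line along which they close (so a half turn about z gives the same grasp; the last joint's range is limited). The gripper opens to 85 mm and grips with 20 to 120 N. Pads are 22 mm wide; open, the fingers measure 114 mm over their backs; the gripper's body (76 mm by 85 mm) begins 54 mm behind the grasp point. The pads swing forward as they close: fully open they stand 13 mm farther back than shut.
Start: joints at [-1.211, 0.332, -0.065, 1.46, 0.022, 1.35, -0.088], TCP at [0.233, 0.58, 0.231] pointing down, gripper open.
Joint ranges: [-2.6, 2.6], [-0.5, 2.12], [-1.47, 1.34], [0.16, 2.42], [-1.27, 4.41], [0.06, 2.06], [-2.6, 2.6]. Speed limits (rad/s): [2.22, 2.22, 2.79, 2.79, 3.14, 3.14, 3.14].

## Interface

Orientations are given as a unit quaternion [x, y, z, w].
In Python, from workcell import manip gives the robot as it stands. The module is installed in compiled form; this text tells all that it offers.
- The arm moves only by the tool step_arm, never from a script. Its argument "moves" is a list of rows, each a list of 7 numbers: the closure, from 0 (fully open) to 1 (shut), then the shift along the world's x, y, z in mm, then the turn, a rotation vector about the world's x, y, z in rad. In form: [[grip, tx, ty, tz, ax, ay, az], ...]. A call has 1 to 10 rows; each row is the pose to reach, as a shift and turn from the pose commanded when the call began; what a row does not reach only later rows make up. A row lasts 1/10 s, in which the tool goes at most 50 mm and 8.59 degrees, less where a joint would pass 70% of its speed; a pose out of reach is approached as far as the arm can. A call with a gripper value outside its range is refused whole. The fingers move at their own pace and stop on an object; "grip_force" is the grip in N (left out, the last holds). Time passes only in rows, so rows that repeat a pose let the fingers close. It gives the time, the measured TCP pose, the force, the opening and the grip force at its end, in the units of the state.
- manip.get_obs(): the state, without advancing time (a new reading comes with each control period).
- manip.camera(name): name is "scene" or "side" or "wrist"; returns a dict with "image" (480x640x3 uint8, blue, green, red), "K" (3x3 intrinsics, pixels), "dist_coeffs" ([k1, k2, p1, p2, k3] as OpenCV has them; the pictures are not rectified), "rvec" (rotation vector, rad) and "tvec" (3), from world to camera coordinates, as OpenCV has them; the wrist camera has in their place "mount" (4x4, takes a point from camera to tool coordinates, whose origin is the TCP and whose axes are the flange's). Camera axes: x right, y down, z forward; pixel columns grow to the right and rows downward; lengths in m; the calibration is good to about 2 mm. A picture is of the moment at which its call begins: read the wrist's pose just before it. There is no depth.
- manip.hand_in(): hands the job in; it is judged then, once.
The state is a dict: "clock": time; "joint_pos": joint angles; "joint_velocities": joint speeds; "tau": joint torques, N m; "position": TCP position; "ee_rot": TCP orientation; "ft_force": force on the tool from outside, world axes, zero at the start; "torque": the same for the moment, N m; "grip_width": opening from 0.0 (shut) to 1.0 (fully open); "grasp_force": force on a finger pad.
Only numpy, scipy, OpenCV 4.12 (cv2) and the standard library are available. Lean on these libraries where they do the work, as an engineer would, in place of code of your own. Each camera call takes 0.05 s, during which the arm holds its last target. There are 200 camera calls.

## Task

Mount the steel test plate for its macro picture: take it from the sloping rest, stand it upright on the long thin edge nearest its hole on the foot of the angle plate, flat against the upright face and up against the end stop, and let it stand there on its own. Then push the locating pin through the plate's hole and the hole in the flange behind it until the pin's shoulder is home against the plate. Leave the other loose things on the bench where they are.

Things in the scene. Friction and masses are not known exactly. Their poses are not given: they have to be found in the camera images.
- plate: the test plate: bright flat steel, 100 mm long (its y) x 75 (z) x 8 thick (x), about 0.45 kg, one 12 mm through hole nearer one long edge. Origin: middle of that edge (it must stand on it), mid-thickness; z runs to the other long edge; x: normal of the face turned from the robot. Starts leaning back 0.50 rad on the rest, hole low; top edge towards the robot, its upper 30 mm free on both sides
- plate_hole (a point): centre of the plate's 12 mm hole on the plate's +x face: 4 mm along x, 30 mm along z from the plate's origin, midway along its length
- rest: fixed sloping white plastic rest, 120 mm wide (y): a panel 45 mm high along the slope behind the plate, with a lip 18 mm deep under it. Origin on the table below the middle of the slope; +x is the side the plate faces. The plate is pinched across its thickness by a gripper tilted in line with it
- fixture: fixed grey painted steel angle plate. Origin on the table, mid-foot, below the front face of its upright flange; x out of that face (away from the robot), y along it, z up. Foot 10 mm thick, 160 long (y), 25 mm out in front (+x). Flange 14 mm thick (x -14 to 0), 124 long, top 54 mm above the table; its 12 mm through hole is 40 mm above the table, open behind
- foot_front (a point): middle of the foot's top front edge (fixture x 25, y 0, z 10 mm). The flange and its end stop are one piece, clamped anywhere from 18 mm left to 18 mm right of the foot's middle, not reported: find it by touch or sight. Stop: block at the flange's +y end, its face 50 mm from the hole in y, x 0 to 30, top 32 mm above the table. Plate on foot, face and stop: holes line up
- pin: the locating pin, 124 mm, about 65 g: round steel shank 10 mm across, 60 long, its last 9 mm tapered; square black plastic handle 18 x 18 x 64 mm. Origin on its axis at the shoulder (shank meets handle); shank along -x, handle along +x, z up. Starts level in its holder, axis 45 mm above the table, shank pointing roughly to the robot
- pin_tip (a point): the tip of the pin's shank, 60 mm along -x from the pin's origin
- pin_grip (a point): on the handle's axis, 40 mm along +x from the pin's origin: clear of the holder, the place to grip it across the handle (18 mm) from above
- holder: fixed white plastic holder of the pin: open-topped saddles 39 to 51 mm along the shank (cheeks 4 mm above the pin's axis) and under the first 18 mm of the handle (2 mm above); the pin lifts straight up out. Origin on the table below the pin's origin as it lies there; base 8 mm thick
- mount_a: bystander: black moulded sample puck with a bright steel spot on top, 32 mm across, 20 mm high. Origin under its centre
- mount_b: bystander: a second puck like mount_a. Origin under its centre
- strip: bystander: plain flat steel bar lying down, 90 x 20 x 10 mm, no hole. Origin under its centre
- dish: bystander: empty low glass dish, 90 mm across, 16 mm high. Origin under its centre
- bottle: bystander: white plastic bottle, 60 mm across, 130 mm high. Origin under its centre
- jar: bystander: amber jar with black cap, 64 mm across, 75 mm high. Origin under its centre
Mind the look-alikes: they are no part of the job. What is shaped like the pin but orange is not meant.

How it is judged:
By the outcome, as a careful person would: the job done as asked, in the order asked, and still so for the second after the job is handed in, with the robot touching nothing.
It also fails if it takes over 66 s, if anything falls off the work surface, if the arm or the gripper's body presses on something with over 40 N, if the wrist force passes 120 N, or if a joint passes its speed limit or range.

## Working session

There is one attempt and no reset: what is moved stays moved. The work goes in short steps, Python scripts to look and compute and a tool call to move; the robot and the scene stay as the last step left them, time stands still between calls to the robot, and variables do not carry over. Pictures are saved under pics/ and viewed, at most 10 in all, crops included, and the job is handed in when it is done.

Besides the shell and the picture viewer there is one more tool, called after "Call:" by a JSON object that holds its "op" and its "data", one argument or row to a line. step_arm: Moves the arm, as the interface text tells. Its arguments: {"type":"object","properties":{"moves":{"type":"array","items":{"type":"array","items":{"type":"number"}}},"grip_force":{"type":"number"}},"required":["moves"]}

```bash
mkdir -p pics; python3 - <<'E'
from workcell import manip
import cv2,numpy as np
o=manip.get_obs();print(o['position'],o['ee_rot'],o['clock'],manip.grip_point_offset)
a=[]
for n in("scene","side"):
    c=manip.camera(n);cv2.imwrite(f"pics/{n}0.png",c["image"])
    R=cv2.Rodrigues(np.array(c["rvec"]))[0];print(n,(-R.T@np.array(c["tvec"]).ravel()).round(3),R[2].round(3),np.array(c["K"]).round(1).tolist(),c["dist_coeffs"])
E
```

```text
[0.23328511 0.57940267 0.23048565] [ 1.90207228e-01  9.81743685e-01 -7.30637003e-04 -1.16010466e-04] 0.0 0.0187
scene [1.23  0.331 0.59 ] [-0.735 -0.356 -0.577] [[438.7, 0.0, 321.9], [0.0, 438.7, 240.2], [0.0, 0.0, 1.0]] [0.02124482 0.         0.         0.         0.        ]
side [0.493 0.819 0.858] [ 0.078 -0.716 -0.694] [[550.5, 0.0, 326.0], [0.0, 550.5, 249.1], [0.0, 0.0, 1.0]] [-0.10951825  0.          0.          0.          0.        ]
```

View pics/scene0.png

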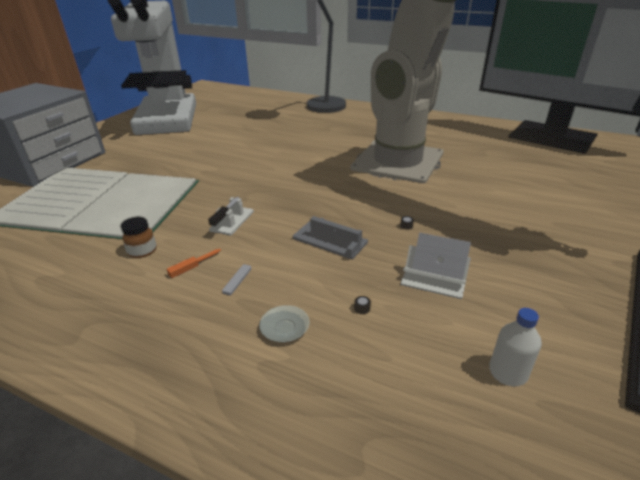

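View pics/side0.png

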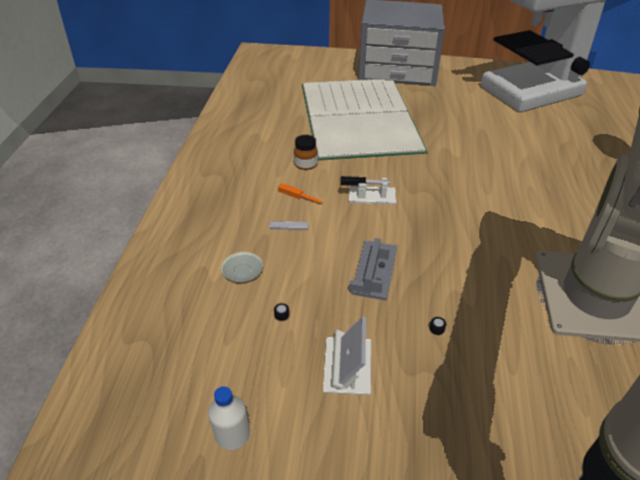

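The scene view shows the plate on its rest at about (440,262), the fixture at (332,237) and the pin at (225,215). In the side view they are at (350,355), (375,270) and (367,187). Next I'll localise them roughly, then look with the wrist camera.

```bash
cat > h.py <<'E'
from workcell import manip
import cv2,numpy as np
from scipy.spatial.transform import Rotation as Ro
def cam(name,save=None):
    o=manip.get_obs();c=manip.camera(name)
    if name=="wrist":
        T=np.eye(4);T[:3,:3]=Ro.from_quat(o['ee_rot']).as_matrix();T[:3,3]=o['position']
        M=T@np.array(c['mount']);R=M[:3,:3];p=M[:3,3]
    else:
        R=cv2.Rodrigues(np.array(c["rvec"]))[0].T;p=-R@np.array(c["tvec"]).ravel()
    c.update(R=R,p=p)
    if save:
        cv2.imwrite(save,c['image']);np.savez(save[:-4],R=R,p=p,K=c['K'],d=c['dist_coeffs'],image=c['image'])
    return c
def load(f):
    z=np.load(f);return dict(R=z['R'],p=z['p'],K=z['K'],dist_coeffs=z['d'],image=z['image'])
def rays(c,px):
    u=cv2.undistortPoints(np.array(px,float).reshape(-1,1,2),np.array(c['K']),np.array(c['dist_coeffs'])).reshape(-1,2)
    d=np.c_[u,np.ones(len(u))]@c['R'].T
    return d/np.linalg.norm(d,axis=1)[:,None]
def onz(c,px,z):
    d=rays(c,px);return c['p']+d*((z-c['p'][2])/d[:,2])[:,None]
def tri(c1,p1,c2,p2):
    out=[]
    for a,b in zip(rays(c1,p1),rays(c2,p2)):
        A=np.eye(3)*2-np.outer(a,a)-np.outer(b,b)
        y=(np.eye(3)-np.outer(a,a))@c1['p']+(np.eye(3)-np.outer(b,b))@c2['p']
        out.append(np.linalg.solve(A,y))
    return np.array(out)
def proj(c,P):
    R=c['R'].T;return cv2.projectPoints(np.array(P,float).reshape(-1,1,3),cv2.Rodrigues(R)[0],-R@c['p'],np.array(c['K']),np.array(c['dist_coeffs']))[0].reshape(-1,2)
E
python3 - <<'E'
from h import *
np.set_printoptions(precision=3,suppress=True)
s=cam("scene","pics/s.png");d=cam("side","pics/d.png");w=cam("wrist","pics/w0.png")
print(np.array(manip.camera("wrist")['mount']),w['K'])
print("side: rest,fix,pin",onz(d,[[350,385],[375,285],[372,195]],0))
print("scene",onz(s,[[436,285],[332,240],[230,222]],0))
i=lambda im,x,y,w,h,f:cv2.resize(im[y:y+h,x:x+w],None,fx=f,fy=f,interpolation=cv2.INTER_CUBIC)
A=i(d['image'],310,310,80,100,5);B=i(d['image'],335,230,80,100,5)
cv2.imwrite("pics/m1.png",np.hstack([A,B]))
E
```

```text
[[-0.    -0.945 -0.328  0.085]
 [ 1.    -0.    -0.001  0.   ]
 [ 0.    -0.328  0.945 -0.143]
 [ 0.     0.     0.     1.   ]] [[361.301   0.    316.907]
 [  0.    361.301 234.273]
 [  0.      0.      1.   ]]
side: rest,fix,pin [[ 0.505  0.278  0.   ]
 [ 0.474  0.029  0.   ]
 [ 0.498 -0.276  0.   ]]
scene [[ 0.528  0.245  0.   ]
 [ 0.47  -0.011 -0.   ]
 [ 0.502 -0.275  0.   ]]
```

View pics/m1.png

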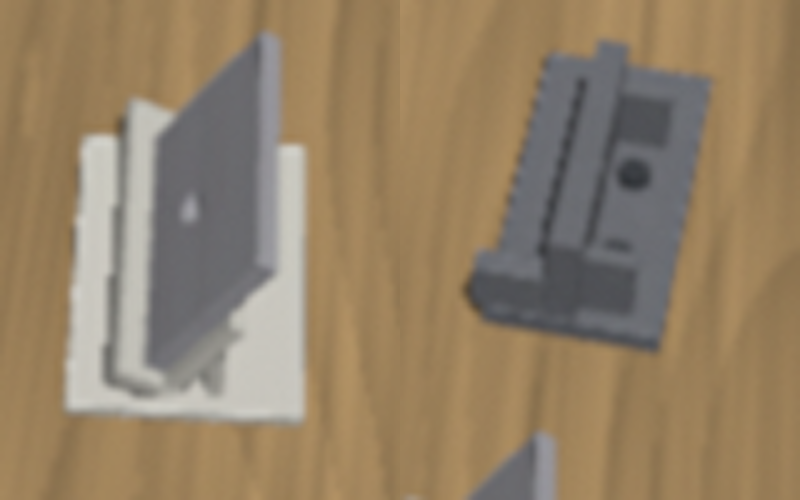

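The crop shows the plate leaning with its top towards the robot and the hole low. The stop is at the near (+y) end of the fixture, and the flange has gussets behind it. I'll move the wrist over the rest, turning the closing axis towards x.

Call:
{"op": "step_arm", "data": {
  "moves": [
    [0,50,-50,0,0,0,-0.15],
    [0,90,-90,0,0,0,-0.3],
    [0,130,-130,0,0,0,-0.45],
    [0,170,-170,0,0,0,-0.6],
    [0,200,-210,0,0,0,-0.75],
    [0,230,-250,0,0,0,-0.9],
    [0,257,-279,0,0,0,-1.05],
    [0,257,-279,0,0,0,-1.19],
    [0,257,-279,0,0,0,-1.19],
    [0,257,-279,0,0,0,-1.19]
  ]
}}

```text
clock: 1.3
position: [0.4905, 0.3007, 0.2313]
ee_rot: [0.708, 0.706, 0.0, -0.0]
ft_force: [-0.4, 1.4, 0.2]
grip_width: 1.002
grasp_force: 0.0
```

```bash
python3 - <<'E'
from h import *
o=manip.get_obs();print(o['clock'],o['position'],Ro.from_quat(o['ee_rot']).as_matrix().round(3).tolist(),o['joint_pos'])
cam("wrist","pics/w1.png")
E
```

```text
1.3 [0.49048025 0.30065969 0.23127467] [[0.002, 1.0, -0.0], [1.0, -0.002, 0.0], [0.0, -0.0, -1.0]] [-0.86940889  0.2207851   0.28162629  1.61254062 -0.06316894  1.31721554
 -0.58016385]
```

View pics/w1.png

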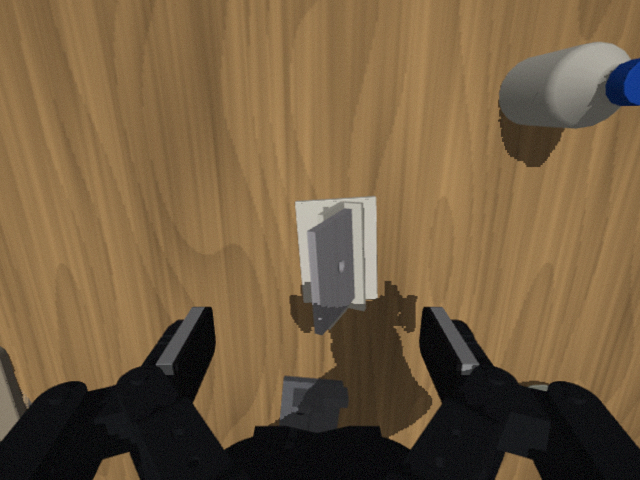

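The wrist view shows the rest's base between (296,198) and (377,305), with the plate on it and its hole near (342,267). I'll enlarge this region.

```bash
python3 - <<'E'
from h import *
w=load("pics/w1.npz");im=w['image'][185:340,265:395]
cv2.imwrite("pics/m2.png",cv2.resize(im,None,fx=3.8,fy=3.8,interpolation=cv2.INTER_CUBIC))
d=load("pics/d.npz");print(tri(w,[[342,267]],d,[[348,351.6]]))
E
```

```text
[[0.51481247 0.23587822 0.04292517]]
```

View pics/m2.png

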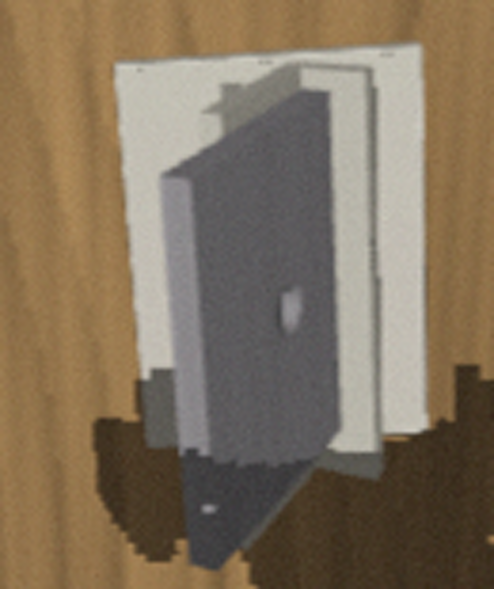

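```bash
python3 - <<'E'
from h import *
np.set_printoptions(precision=4,suppress=True)
w=load("pics/w1.npz");d=load("pics/d.npz")
s=lambda x,y:(265+x/3.8,185+y/3.8); e=lambda x,y:(310+x/5,310+y/5)
P=tri(w,[s(190,178),s(212,570),s(328,92),s(341,435),s(291,310)],d,[e(266,270),e(262,35),e(148,370),e(158,140),e(190,208)])
print("top+y,top-y,bot+y,bot-y,hole\n",P)
t=P[0]-P[1];b=P[2]-P[3];u=(P[0]-P[2]+P[1]-P[3])/2
for v in(t,b,u):print(np.linalg.norm(v),v/np.linalg.norm(v))
print(np.arctan2(-t[0],t[1]),np.arctan2(-b[0],b[1]))
B=onz(w,[s(117,62),s(421,44),s(427,432)],0.004);print(B,np.arctan2(*(B[1]-B[0])[[1,0]]),np.arctan2(-(B[1]-B[2])[0],(B[1]-B[2])[1]))
E
```

```text
top+y,top-y,bot+y,bot-y,hole
 [[0.4872 0.2866 0.0829]
 [0.4941 0.1722 0.0662]
 [0.5243 0.289  0.0179]
 [0.5317 0.1803 0.0081]
 [0.5145 0.2368 0.0442]]
0.11584014565031858 [-0.0603  0.9877  0.1443]
0.10941169987453465 [-0.0677  0.9937  0.0888]
0.07216962031326454 [-0.5179 -0.0723  0.8524]
0.060925206987985585 0.06797581702301005
[[0.468  0.2938 0.004 ]
 [0.5518 0.2986 0.004 ]
 [0.5597 0.1782 0.004 ]] 0.05818377612847828 0.06588821168523361
```

```bash
cat >> h.py <<'E'
def rel(R,pos):
    o=manip.get_obs();Rc=Ro.from_quat(o['ee_rot'])
    return ((np.array(pos)-o['position'])*1000).round(1),(R*Rc.inv()).as_rotvec().round(4)
D0=Ro.from_matrix([[0,1,0],[1,0,0],[0,0,-1.]]) # tool x=+y, tool y=+x
E
python3 - <<'E'
from h import *
R=Ro.from_euler('z',.062)*Ro.from_euler('y',-.5)*D0
z=R.as_matrix()[:,2];print(z)
top=np.array([.488,.236,.0814])
for k in(-.06,.0,.025):print(rel(R,top+k*z))
E
```

```text
[ 0.47850438  0.02970534 -0.87758256]
(array([-30.5, -67.5, -97.2]), array([ 0.0153, -0.5003,  0.06  ]))
(array([  -1.8,  -65.8, -149.8]), array([ 0.0153, -0.5003,  0.06  ]))
(array([  10.2,  -65. , -171.8]), array([ 0.0153, -0.5003,  0.06  ]))
```

Call:
{"op": "step_arm", "data": {
  "moves": [
    [0.3,-10,-25,-20,0.004,-0.125,0.015],
    [0.3,-20,-45,-40,0.008,-0.25,0.03],
    [0.3,-26,-60,-60,0.012,-0.375,0.045],
    [0.3,-30.5,-67.5,-80,0.0153,-0.5,0.06],
    [0.3,-30.5,-67.5,-97,0.0153,-0.5,0.06],
    [0.3,-30.5,-67.5,-97,0.0153,-0.5,0.06],
    [0.3,-30.5,-67.5,-97,0.0153,-0.5,0.06]
  ]
}}

```text
clock: 2.05
position: [0.4601, 0.2348, 0.1354]
ee_rot: [0.664, 0.706, 0.181, 0.169]
ft_force: [1.6, 0.1, 1.0]
grip_width: 0.697
grasp_force: 0.0
```

```bash
python3 - <<'E'
from h import *
o=manip.get_obs();print(o['joint_pos'])
w=cam("wrist","pics/w2.png")
R=Ro.from_euler('z',.062)*Ro.from_euler('y',-.5)*D0
top=np.array([.488,.236,.0814]);print(rel(R,top-.06*R.as_matrix()[:,2]))
M=R.as_matrix() # cols: plate y, plate x, -plate z
pts=[top+s*M[:,0]*.05+t*M[:,1]*.004 for s in(1,-1) for t in(-1,1)]+[top+.045*M[:,2]+.004*M[:,1]]
q=proj(w,pts);print(q.round(1))
im=cv2.resize(w['image'],None,fx=1.25,fy=1.25)
cv2.imwrite("pics/m3.png",im)
E
```

```text
[-0.94638583 -0.10472745  0.16787284  2.25197426  0.55523161  0.67655566
 -1.09748716]
(array([-1.4, -0.6, -1.9]), array([-0.0023,  0.0014,  0.0012]))
[[307.1 175.2]
 [321.3 175.2]
 [308.6 327.6]
 [320.8 327.6]
 [320.3 233.1]]
```

View pics/m3.png

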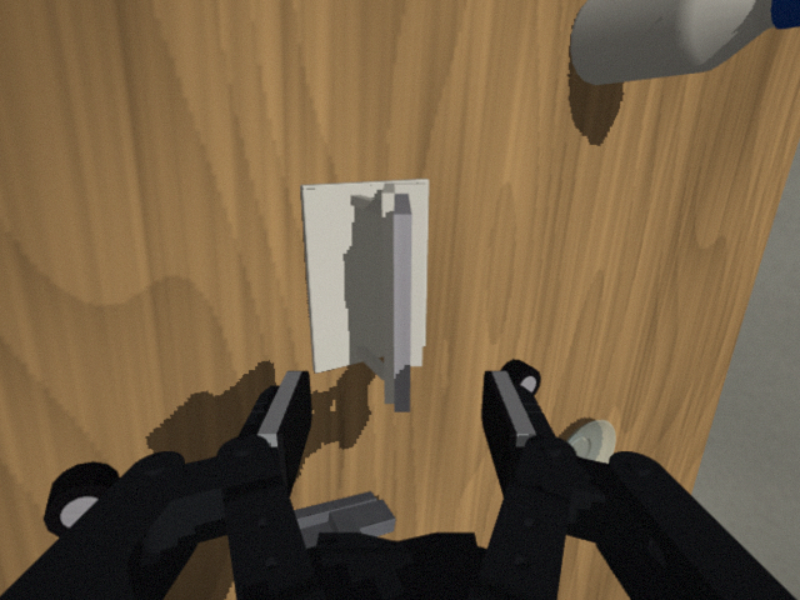

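The wrist view shows the plate's top edge in line with the fingers. In source pixels its corners are about (316,170), (329,170), (315,329) and (328,329), roughly 3 mm right of the finger centre plane.

```bash
python3 - <<'E'
from h import *
from scipy.optimize import least_squares
w=load("pics/w2.npz")
g=cv2.cvtColor(w['image'],cv2.COLOR_BGR2GRAY).astype(float)
for r in(200,240,280,310):print(r,g[r,306:336].astype(int).tolist())
print(g[160:180,322].astype(int).tolist(),g[318:336,322].astype(int).tolist())
q=np.array([(316,170.4),(328.8,170.4),(315.2,328.8),(328,328.8)])
def pts(v):
    M=(Ro.from_euler('z',.062+v[3])*Ro.from_euler('y',-.5)*D0).as_matrix();t=v[:3]
    return [t+s*M[:,0]*.05+k*M[:,1]*.004 for s in(1,-1) for k in(-1,1)]
r=least_squares(lambda v:(proj(w,pts(v))-q).ravel(),[.488,.236,.0814,0],x_scale=[.01,.01,.01,.01]);print(r.x,r.fun.round(1))
R=Ro.from_euler('z',.062+r.x[3])*Ro.from_euler('y',-.5)*D0
for k in(-.02,.025):print(rel(R,r.x[:3]+k*R.as_matrix()[:,2]))
E
```

```text
200 [89, 91, 96, 89, 91, 96, 89, 90, 111, 137, 147, 142, 147, 142, 140, 144, 142, 138, 141, 138, 144, 141, 142, 172, 188, 187, 184, 190, 185, 183]
240 [90, 92, 90, 94, 93, 93, 90, 93, 98, 131, 149, 144, 142, 140, 139, 140, 139, 139, 136, 139, 139, 141, 154, 174, 185, 189, 186, 185, 185, 183]
280 [89, 93, 90, 94, 90, 92, 93, 96, 95, 125, 144, 140, 141, 142, 137, 139, 140, 135, 134, 136, 138, 140, 161, 182, 187, 181, 187, 181, 185, 183]
310 [122, 107, 93, 91, 88, 93, 90, 96, 93, 80, 65, 65, 67, 66, 69, 68, 69, 64, 65, 62, 64, 71, 94, 114, 114, 113, 114, 113, 114, 111]
[96, 95, 91, 101, 96, 102, 96, 102, 99, 96, 99, 119, 142, 144, 143, 142, 140, 146, 139, 144] [67, 65, 69, 63, 68, 68, 68, 67, 66, 65, 70, 84, 119, 124, 122, 123, 121, 121]
[ 0.48837329  0.23980088  0.08959279 -0.00178781] [-0.9  0.   1.   0.   0.1 -0.  -0.1 -0. ]
(array([ 18.1,   4.4, -28.8]), array([-0.0023,  0.0014, -0.0006]))
(array([ 39.6,   5.7, -68.3]), array([-0.0023,  0.0014, -0.0006]))
```

```bash
python3 - <<'E'
from h import *
w=load("pics/w2.npz");v=load("pics/w1.npz");d=load("pics/d.npz");c=load("pics/s.npz")
s=lambda x,y:(265+x/3.8,185+y/3.8); e=lambda x,y:(310+x/5,310+y/5)
a=[(328.9,171),(327.7,329)]
print(tri(w,a,v,[s(190,178),s(212,570)]));print(tri(w,a,d,[e(266,270),e(266,35)]))
E
```

```text
[[0.48860702 0.28949722 0.09112268]
 [0.49352284 0.19128841 0.09347692]]
[[0.48684979 0.29089763 0.09153348]
 [0.49314285 0.19256777 0.09314134]]
```

Call:
{"op": "step_arm", "data": {
  "moves": [
    [0.3,8,3,-10,0,0,0],
    [0.3,18,4,-28.5,0,0,0],
    [0.3,18,4,-28.5,0,0,0],
    [0.3,25,5,-42,0,0,0],
    [0.3,32,5,-55,0,0,0],
    [0.3,38.5,5.5,-66.5,0,0,0],
    [0.3,38.5,5.5,-66.5,0,0,0],
    [0.3,38.5,5.5,-66.5,0,0,0]
  ]
}}

```text
clock: 2.9
position: [0.4988, 0.2392, 0.0689]
ee_rot: [0.665, 0.705, 0.181, 0.17]
ft_force: [0.1, -0.5, -0.8]
grip_width: 0.697
grasp_force: 0.0
```

```bash
python3 - <<'E'
from h import *
w=cam("wrist","pics/w3.png")
R=Ro.from_euler('z',.06)*Ro.from_euler('y',-.5)*D0
print(rel(R,np.array([.488,.24,.0898])+.025*R.as_matrix()[:,2]))
g=cv2.cvtColor(w['image'],cv2.COLOR_BGR2GRAY)
for r in(200,240,280,320):print(r,g[r,290:346:2].tolist())
E
```

```text
(array([ 1.2,  1.4, -1.2]), array([-0.0016,  0.0011,  0.0003]))
200 [86, 84, 120, 183, 182, 184, 184, 182, 184, 141, 93, 93, 93, 96, 98, 98, 95, 95, 94, 136, 179, 182, 184, 184, 185, 181, 183, 187]
240 [88, 84, 89, 90, 89, 88, 91, 86, 99, 144, 143, 143, 141, 141, 136, 141, 136, 137, 141, 140, 172, 181, 182, 182, 182, 184, 182, 188]
280 [91, 88, 89, 90, 88, 89, 92, 89, 92, 140, 140, 145, 143, 134, 134, 138, 137, 139, 139, 135, 177, 181, 182, 183, 183, 181, 185, 165]
320 [85, 89, 90, 92, 87, 89, 87, 93, 89, 127, 139, 140, 140, 137, 135, 137, 135, 136, 132, 131, 92, 92, 86, 91, 84, 91, 185, 126]
```

Call:
{"op": "step_arm", "data": {
  "grip_force": 70,
  "moves": [
    [0.6,0,0,0,0,0,0],
    [0.8,0,0,0,0,0,0],
    [1,0,0,0,0,0,0],
    [1,0,0,0,0,0,0],
    [1,0,0,0,0,0,0],
    [1,0,0,0,0,0,0],
    [1,0,0,0,0,0,0]
  ]
}}

```text
clock: 3.65
position: [0.4994, 0.2392, 0.069]
ee_rot: [0.664, 0.705, 0.182, 0.17]
ft_force: [0.1, -1.2, 6.6]
grip_width: 0.077
grasp_force: 70.1
```

Call:
{"op": "step_arm", "data": {
  "moves": [
    [1,-6,0,11,0,0,0],
    [1,-18,-1,33,0,0,0],
    [1,-28,-2,55,0,0,0],
    [1,-20,-10,85,0,0.06,0],
    [1,0,-30,120,0,0.18,0],
    [1,25,-70,145,-0.01,0.3,-0.01],
    [1,50,-115,160,-0.01,0.42,-0.03],
    [1,75,-160,170,-0.015,0.5,-0.06],
    [1,95,-205,170,-0.015,0.5,-0.06],
    [1,100,-230,170,-0.015,0.5,-0.06]
  ]
}}

```text
clock: 4.65
position: [0.5995, 0.0069, 0.2371]
ee_rot: [0.708, 0.706, -0.001, -0.0]
ft_force: [0.9, 0.3, -5.4]
grip_width: 0.075
grasp_force: 70.9
```

Call:
{"op": "step_arm", "data": {
  "moves": [
    [1,0,0,0,0,0,0],
    [1,0,0,0,0,0,0],
    [1,0,0,0,0,0,0]
  ]
}}

```text
clock: 4.95
position: [0.5978, 0.0101, 0.237]
ee_rot: [0.707, 0.707, -0.0, -0.001]
ft_force: [0.4, 0.7, -4.1]
grip_width: 0.076
grasp_force: 70.9
```

```bash
python3 - <<'E'
from h import *
o=manip.get_obs();print(o['position'],Ro.from_quat(o['ee_rot']).as_matrix().round(4).tolist(),o['joint_pos'])
w=cam("wrist","pics/w4.png");cv2.imwrite("pics/m4.png",cv2.resize(w['image'],None,fx=1.25,fy=1.25))
E
```

```text
[0.59784997 0.01010022 0.23700996] [[0.0006, 1.0, -0.0016], [1.0, -0.0006, 0.0009], [0.0009, -0.0016, -1.0]] [-0.56023849  0.2933326   0.57857262  1.55505317 -0.16393388  1.34345402
  0.03548687]
```

View pics/m4.png

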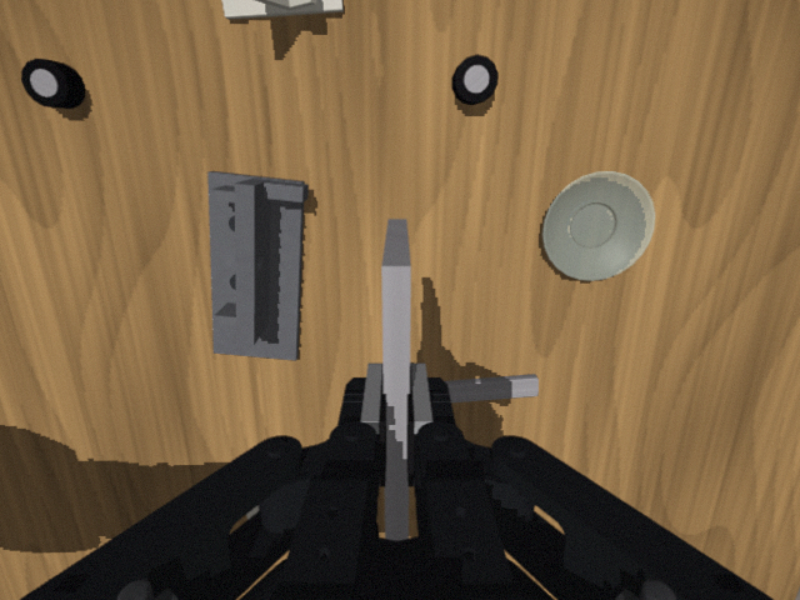

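The fixture is fully visible at (209–305, 172–360) in this view. The plate is in hand at the centre and the strip's end shows at (500,387). I'll crop the fixture.

```bash
python3 - <<'E'
from h import *
w=load("pics/w4.npz");A=w['image'][130:295,158:253]
s=load("pics/s.npz");B=s['image'][205:265,285:375]
A=cv2.resize(A,None,fx=3.6,fy=3.6,interpolation=cv2.INTER_CUBIC);B=cv2.resize(B,None,fx=5,fy=5,interpolation=cv2.INTER_CUBIC)
o=np.zeros((600,800,3),np.uint8);o[:A.shape[0],:A.shape[1]]=A;o[:B.shape[0],350:350+B.shape[1]]=B;cv2.imwrite("pics/m5.png",cv2.convertScaleAbs(o,alpha=1.6))
E
```

```text
(no output)
```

View pics/m5.png

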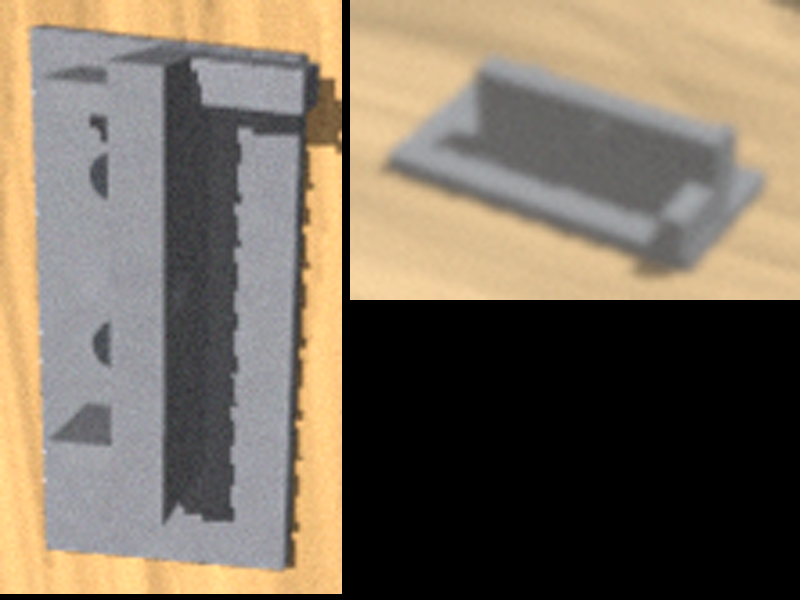

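The wrist crop shows the flange's front top edge from (163,65) to (163,525), the stop's top face edge from (200,108) to (303,117), and the foot's front edge from (305,68) to (285,568).

```bash
python3 - <<'E'
from h import *
np.set_printoptions(precision=4,suppress=True)
w=load("pics/w4.npz");s=lambda L:[(158+(x+.5)/3.6-.5,130+(y+.5)/3.6-.5) for x,y in L]
F=onz(w,s([(163,65),(163,525),(108,62),(108,525)]),.054);print("flange top",F,np.linalg.norm(F[0]-F[1]),np.arctan2(-(F[0]-F[1])[0],(F[0]-F[1])[1]))
S=onz(w,s([(200,108),(303,117),(193,57),(305,68)]),.032);print("stop",S,np.arctan2(*(S[1]-S[0])[[1,0]]))
T=onz(w,s([(32,28),(48,548),(285,568),(303,130)]),.010);print("foot",T,np.linalg.norm(T[0]-T[1]),np.arctan2(-(T[0]-T[1])[0],(T[0]-T[1])[1]),np.arctan2(-(T[3]-T[2])[0],(T[3]-T[2])[1]),np.arctan2(*(T[2]-T[1])[[1,0]]))
# plate in hand: top edge corners m4
q=[[p[0]/1.25,p[1]/1.25] for p in[(384,266),(411,266)]];print(manip.get_obs()['position'],rays(w,q))
g=cv2.cvtColor(w['image'],cv2.COLOR_BGR2GRAY);print(g[205:222,317].tolist());print(g[225,300:336].tolist(),g[270,300:336].tolist())
E
```

```text
flange top [[ 0.4971  0.0626  0.054 ]
 [ 0.4841 -0.0612  0.054 ]
 [ 0.4839  0.0633  0.054 ]
 [ 0.4691 -0.0612  0.054 ]] 0.12450440307784845 -0.10463347815917344
stop [[0.4989 0.0494 0.032 ]
 [0.5258 0.0471 0.032 ]
 [0.4983 0.0624 0.032 ]
 [0.5272 0.0597 0.032 ]] -0.08516481395168503
foot [[ 0.4489  0.068   0.01  ]
 [ 0.432  -0.0902  0.01  ]
 [ 0.5058 -0.0974  0.01  ]
 [ 0.521   0.0404  0.01  ]] 0.15906282691106846 -0.10609948113281892 -0.11008589170057095 -0.09731729694293981
[0.5979 0.0104 0.2372] [[-0.0289 -0.2707 -0.9622]
 [ 0.0308 -0.2707 -0.9622]]
[99, 101, 107, 104, 105, 99, 105, 110, 143, 153, 154, 157, 155, 149, 155, 154, 156]
[138, 144, 141, 136, 133, 146, 158, 161, 159, 161, 160, 159, 158, 157, 154, 151, 154, 154, 152, 153, 154, 156, 155, 157, 156, 154, 156, 155, 145, 137, 135, 136, 137, 138, 136, 141] [142, 144, 149, 146, 144, 143, 153, 156, 160, 156, 158, 155, 157, 153, 154, 152, 151, 153, 153, 153, 152, 151, 153, 152, 151, 153, 154, 148, 140, 131, 128, 127, 122, 126, 127, 131]
```

Call:
{"op": "step_arm", "data": {
  "moves": [
    [1,-30,-5,-20,0,0,-0.05],
    [1,-65,-15,-60,0,0,-0.105],
    [1,-92,-21,-100,0,0,-0.105],
    [1,-92,-21,-135,0,0,-0.105],
    [1,-92,-21,-146,0,0,-0.105],
    [1,-92,-21,-146,0,0,-0.105],
    [1,-92,-21,-146,0,0,-0.105]
  ]
}}

```text
clock: 5.7
position: [0.508, -0.0116, 0.0934]
ee_rot: [0.744, 0.669, 0.001, 0.001]
ft_force: [-0.5, 0.4, -3.0]
grip_width: 0.076
grasp_force: 71.0
```

```bash
python3 - <<'E'
from h import *
o=manip.get_obs();print(o['ft_force'])
w=cam("wrist","pics/w5.png");np.set_printoptions(suppress=True,precision=4)
R=Ro.from_euler('z',-.105)*D0
print(rel(R,[.5055,-.0107,.0633]),rel(R,[.4944,-.0014,.0613]))
g=cv2.cvtColor(w['image'],cv2.COLOR_BGR2GRAY);cv2.imwrite("pics/m6.png",cv2.convertScaleAbs(cv2.resize(w['image'][60:300,220:420],None,fx=2.5,fy=2.5,interpolation=cv2.INTER_CUBIC),alpha=1.6))
E
```

```text
[-0.53976035  0.37263623 -3.03145832]
(array([ -2.8,   1. , -30.4]), array([-0.0005,  0.003 ,  0.0012])) (array([-13.9,  10.3, -32.4]), array([-0.0005,  0.003 ,  0.0012]))
```

View pics/m6.png

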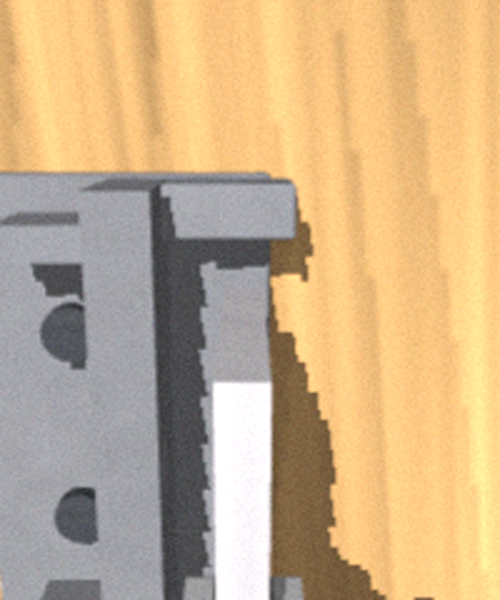

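The plate is upright in front of the flange and parallel to it, short of the stop (stop face at about y=240 px in the crop, bright top edge of the plate from (213,382)). I'll go down now.

Call:
{"op": "step_arm", "data": {
  "moves": [
    [1,-2,1,-12,0,0.003,0],
    [1,-2,1,-22,0,0.003,0],
    [1,-2,1,-28,0,0.003,0],
    [1,-2,1,-29,0,0.003,0],
    [1,-2,1,-29,0,0.003,0]
  ]
}}

```text
clock: 6.25
position: [0.5043, -0.0114, 0.0626]
ee_rot: [0.744, 0.668, -0.001, -0.001]
ft_force: [0.5, 0.1, -4.3]
grip_width: 0.08
grasp_force: 71.2
```

Call:
{"op": "step_arm", "data": {
  "moves": [
    [1,-2,0.2,0,0,0,0],
    [1,-4,0.4,0,0,0,0],
    [1,-6,0.6,0,0,0,0],
    [1,-8,0.8,0,0,0,0],
    [1,-8,0.8,0,0,0,0]
  ]
}}

```text
clock: 6.75
position: [0.4961, -0.0103, 0.0629]
ee_rot: [0.744, 0.668, -0.001, -0.001]
ft_force: [-0.6, 0.4, -3.9]
grip_width: 0.072
grasp_force: 71.1
```

Call:
{"op": "step_arm", "data": {
  "moves": [
    [1,-1,0.1,0,0,0,0],
    [1,-2,0.2,0,0,0,0],
    [1,-2,0.2,0,0,0,0]
  ]
}}

```text
clock: 7.05
position: [0.4943, -0.0102, 0.0628]
ee_rot: [0.744, 0.668, -0.001, -0.001]
ft_force: [-0.1, -0.4, -3.8]
grip_width: 0.076
grasp_force: 71.1
```

Call:
{"op": "step_arm", "data": {
  "moves": [
    [1,-0.5,0.05,0,0,0,0],
    [1,-1,0.1,0,0,0,0],
    [1,-1,0.1,0,0,0,0]
  ]
}}

```text
clock: 7.35
position: [0.4938, -0.0102, 0.063]
ee_rot: [0.744, 0.668, -0.001, -0.001]
ft_force: [2.1, 0.2, -5.4]
grip_width: 0.073
grasp_force: 70.7
```

Call:
{"op": "step_arm", "data": {
  "moves": [
    [1,-0.5,0.05,0,0,0,0],
    [1,-1,0.1,0,0,0,0],
    [1,-1,0.1,0,0,0,0]
  ]
}}

```text
clock: 7.65
position: [0.4938, -0.0101, 0.0632]
ee_rot: [0.744, 0.668, 0.0, 0.0]
ft_force: [7.1, -0.8, -8.7]
grip_width: 0.078
grasp_force: 70.4
```

Call:
{"op": "step_arm", "data": {
  "moves": [
    [1,1.2,0,0,0,0,0],
    [1,1.4,2,0,0,0,0],
    [1,1.6,4,0,0,0,0],
    [1,1.8,6,0,0,0,0],
    [1,1.8,6,0,0,0,0]
  ]
}}

```text
clock: 8.15
position: [0.4945, -0.0037, 0.063]
ee_rot: [0.744, 0.668, -0.001, -0.001]
ft_force: [3.9, -1.4, -4.7]
grip_width: 0.076
grasp_force: 71.0
```

Call:
{"op": "step_arm", "data": {
  "moves": [
    [1,0.1,1,0,0,0,0],
    [1,0.2,2,0,0,0,0],
    [1,0.2,2,0,0,0,0]
  ]
}}

```text
clock: 8.45
position: [0.4947, -0.002, 0.0629]
ee_rot: [0.744, 0.668, -0.001, -0.001]
ft_force: [4.1, -2.4, -4.1]
grip_width: 0.078
grasp_force: 71.0
```

Call:
{"op": "step_arm", "data": {
  "moves": [
    [1,0.1,0.7,0,0,0,0],
    [1,0.1,1,0,0,0,0],
    [1,0.1,1,0,0,0,0]
  ]
}}

```text
clock: 8.75
position: [0.4948, -0.0012, 0.0629]
ee_rot: [0.744, 0.668, -0.001, -0.001]
ft_force: [4.4, -2.3, -3.7]
grip_width: 0.077
grasp_force: 71.0
```

Still in light contact with the face. I'll keep going towards the stop.

Call:
{"op": "step_arm", "data": {
  "moves": [
    [1,0.1,0.7,0,0,0,0],
    [1,0.1,1,0,0,0,0],
    [1,0.1,1,0,0,0,0]
  ]
}}

```text
clock: 9.05
position: [0.4948, -0.001, 0.063]
ee_rot: [0.744, 0.668, -0.001, -0.001]
ft_force: [3.7, -6.9, -3.7]
grip_width: 0.077
grasp_force: 71.2
```

Call:
{"op": "step_arm", "data": {
  "moves": [
    [1,0.1,0.7,0,0,0,0],
    [1,0.1,1,0,0,0,0],
    [1,0.1,1,0,0,0,0]
  ]
}}

```text
clock: 9.35
position: [0.4948, -0.0009, 0.063]
ee_rot: [0.744, 0.668, -0.002, -0.0]
ft_force: [3.2, -8.7, -1.0]
grip_width: 0.079
grasp_force: 71.5
```

Call:
{"op": "step_arm", "data": {
  "moves": [
    [1,0,-0.5,-0.7,0,0,0],
    [1,0,-0.5,-1.5,0,0,0],
    [1,0,-0.5,-1.5,0,0,0]
  ]
}}

```text
clock: 9.65
position: [0.4949, -0.001, 0.0619]
ee_rot: [0.744, 0.668, -0.001, -0.001]
ft_force: [0.1, -7.7, 3.2]
grip_width: 0.075
grasp_force: 72.2
```

Call:
{"op": "step_arm", "data": {
  "moves": [
    [1,0,0,-0.6,0,0,0],
    [1,0,0,-1,0,0,0],
    [1,0,0,-1,0,0,0]
  ]
}}

```text
clock: 9.95
position: [0.4951, -0.0011, 0.0617]
ee_rot: [0.744, 0.668, -0.001, -0.001]
ft_force: [-3.3, -8.3, 15.3]
grip_width: 0.075
grasp_force: 74.2
```

Call:
{"op": "step_arm", "data": {
  "moves": [
    [1,0,0,-0.6,0,0,0],
    [1,0,0,-1,0,0,0],
    [1,0,0,-1,0,0,0]
  ]
}}

```text
clock: 10.25
position: [0.4955, -0.0011, 0.0617]
ee_rot: [0.744, 0.668, -0.001, -0.001]
ft_force: [-7.5, -9.4, 28.9]
grip_width: 0.074
grasp_force: 76.2
```

Call:
{"op": "step_arm", "data": {
  "moves": [
    [1,0,0,1.2,0,0,0],
    [1,-1,0.1,1.3,0,0,0],
    [1,-1.6,0.3,1.3,0,0,0],
    [1,-1.6,0.3,1.3,0,0,0]
  ]
}}

```text
clock: 10.65
position: [0.4948, -0.001, 0.0619]
ee_rot: [0.744, 0.668, -0.0, 0.001]
ft_force: [4.9, -9.3, 3.9]
grip_width: 0.072
grasp_force: 72.4
```

Call:
{"op": "step_arm", "data": {
  "grip_force": 20,
  "moves": [
    [1,0,0,0,0,0,0],
    [1,0,0,0,0,0,0],
    [0.8,0,0,0,0,0,0],
    [0.6,0,0,0,0,0,0],
    [0.6,0,0,0,0,0,0],
    [0.6,0,0,0,0,0,0]
  ]
}}

```text
clock: 11.25
position: [0.4928, 0.0012, 0.0605]
ee_rot: [0.744, 0.668, -0.001, -0.001]
ft_force: [0.3, 0.1, -0.1]
grip_width: 0.398
grasp_force: 0.0
```

Call:
{"op": "step_arm", "data": {
  "moves": [
    [0.6,0,0,5,0,0,0],
    [0.6,0,0,20,0,0,0],
    [0.6,0,0,50,0,0,0],
    [0.6,10,0,80,0,0,0],
    [0.6,40,0,110,0,0,0],
    [0.6,70,0,130,0,0,0],
    [0.6,80,0,130,0,0,0.1],
    [0.6,80,0,130,0,0,0.1],
    [0.6,80,0,130,0,0,0.1]
  ]
}}

```text
clock: 12.15
position: [0.5724, 0.0006, 0.1903]
ee_rot: [0.711, 0.704, -0.002, -0.001]
ft_force: [-0.7, 0.5, -0.3]
grip_width: 0.399
grasp_force: 0.0
```

```bash
python3 - <<'E'
from h import *
w=cam("wrist","pics/w6.png");d=cam("side","pics/d6.png");s=cam("scene","pics/s6.png")
print(manip.get_obs()['joint_pos'])
A=cv2.resize(w['image'][100:340,170:370],None,fx=2,fy=2)
B=cv2.resize(s['image'][195:265,285:375],None,fx=4,fy=4,interpolation=cv2.INTER_CUBIC)
C=cv2.resize(s['image'][190:245,195:265],None,fx=4,fy=4,interpolation=cv2.INTER_CUBIC)
E=cv2.resize(d['image'][165:215,325:410],None,fx=4.5,fy=4.5,interpolation=cv2.INTER_CUBIC)
o=np.zeros((600,800,3),np.uint8)
for im,y,x in((A,0,0),(B,0,410),(C,290,410)):o[y:y+im.shape[0],x:x+im.shape[1]]=im
cv2.imwrite("pics/m7.png",cv2.convertScaleAbs(o,alpha=1.4))
E
```

```text
[-0.57630085  0.26712676  0.58885339  1.68529319 -0.15592471  1.24012466
  0.03892531]
```

Call:
{"op": "step_arm", "data": {
  "moves": [
    [0.6,10,-40,10,0,0,-0.15],
    [0.6,10,-80,10,0,0,-0.3],
    [0.6,0,-120,10,0,0,-0.45],
    [0.6,-10,-160,10,0,0,-0.6],
    [0.6,-20,-200,0,0,0,-0.75],
    [0.6,-30,-240,0,0,0,-0.9],
    [0.6,-40,-270,0,0,0,-1.05],
    [0.6,-40,-270,0,0,0,-1.2],
    [0.6,-40,-270,0,0,0,-1.35],
    [0.6,-40,-270,0,0,0,-1.5]
  ]
}}

```text
clock: 13.3
position: [0.5325, -0.2692, 0.1905]
ee_rot: [1.0, 0.028, -0.0, -0.002]
ft_force: [0.4, 1.4, -0.1]
grip_width: 0.399
grasp_force: 0.0
```

Call:
{"op": "step_arm", "data": {
  "moves": [
    [0.6,0,0,0,0,0,-0.08],
    [0.6,0,0,0,0,0,-0.08],
    [0.6,0,0,0,0,0,-0.08]
  ]
}}

```text
clock: 13.6
position: [0.5329, -0.2689, 0.1906]
ee_rot: [1.0, -0.007, -0.0, -0.002]
ft_force: [0.2, 0.1, -0.2]
grip_width: 0.399
grasp_force: 0.0
```

```bash
python3 - <<'E'
from h import *
np.set_printoptions(precision=4,suppress=True)
o=manip.get_obs();print(o['position'],Ro.from_quat(o['ee_rot']).as_matrix().round(4).tolist(),o['joint_pos'])
w=cam("wrist","pics/w7.png")
# plate check in w6: bright, low-saturation blobs
v=load("pics/w6.npz");ey=np.array([.1048,.9945,0]);ex=np.array([.9945,-.1048,0]);F=np.array([.4906,.0007,.085])
P=[F+a*ey+b*ex for a in(.05,-.05) for b in(0,.008)];q=proj(v,P);print(q)
g=cv2.cvtColor(v['image'],cv2.COLOR_BGR2GRAY)
m=(g>135)&(cv2.cvtColor(v['image'],cv2.COLOR_BGR2HSV)[...,1]<40);n,l,st,c=cv2.connectedComponentsWithStats(m.astype(np.uint8))
for i in range(1,n):
    if st[i,4]>150:
        r=cv2.minAreaRect(np.argwhere(l==i)[:,::-1].astype(np.float32));print(st[i],cv2.boxPoints(r).round(1).tolist())
im=w['image'];cv2.imwrite("pics/m8.png",cv2.resize(im,(800,600)))
E
```

```text
[ 0.5329 -0.2689  0.1906] [[0.9999, -0.0141, -0.0001], [-0.0141, -0.9999, 0.0033], [-0.0002, -0.0033, -1.0]] [-0.3603  0.426   0.9777  1.6339 -0.3685  1.2809 -0.901 ]
[[204.5156 164.1802]
 [216.3634 165.3442]
 [205.4374 294.3842]
 [215.8889 295.255 ]]
[413  28  23  25 458] [[413.0, 28.0], [435.0, 28.0], [435.0, 52.0], [413.0, 52.0]]
[  8  36  24  25 447] [[2.799999952316284, 48.29999923706055], [15.0, 32.0], [36.599998474121094, 48.20000076293945], [24.399999618530273, 64.5]]
[ 483  129  104   99 4416] [[474.70001220703125, 192.10000610351562], [562.0999755859375, 122.5], [605.9000244140625, 177.5], [518.5, 247.0]]
[ 206  165   11  131 1415] [[206.0, 165.0], [216.0, 165.0], [216.0, 295.0], [206.0, 295.0]]
[421 316  51  20 777] [[419.79998779296875, 319.5], [470.8999938964844, 315.70001220703125], [472.1000061035156, 331.3999938964844], [421.0, 335.20001220703125]]
```

View pics/m8.png

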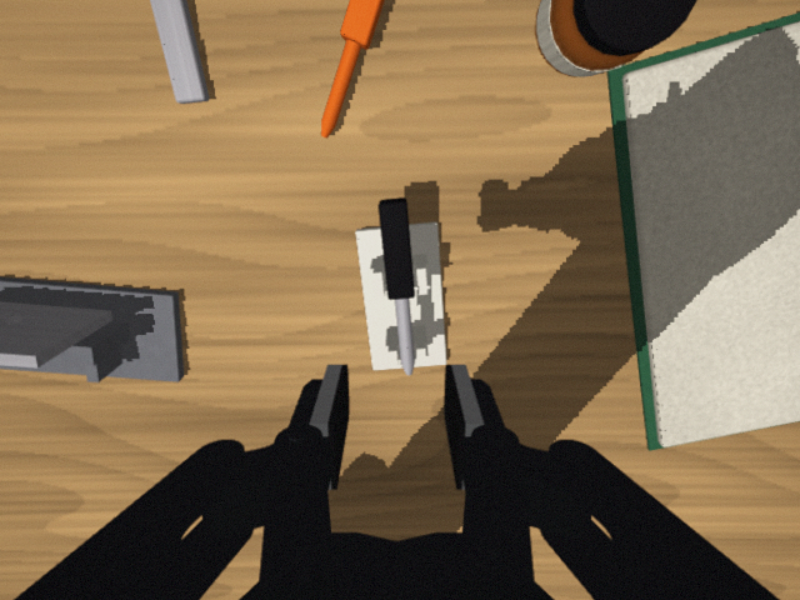

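The wrist view shows the pin in its holder: handle from (392,200) to (400,298), shank tip at (409,373), with the orange look-alike at (350,60). In w6 the plate's top edge sits at the predicted pixels, to within 1.5 px.

```bash
python3 - <<'E'
from h import *
np.set_printoptions(precision=4,suppress=True)
w=load("pics/w7.npz");im=w['image'];g=cv2.cvtColor(im,cv2.COLOR_BGR2GRAY)
m=np.zeros_like(g);m[150:245,295:340]=(g[150:245,295:340]<45)
n,l,st,c=cv2.connectedComponentsWithStats(m);i=1+st[1:,4].argmax();r=cv2.minAreaRect(np.argwhere(l==i)[:,::-1].astype(np.float32));b=cv2.boxPoints(r);print(st[i],b)
b=b[b[:,1].argsort()];far=b[:2].mean(0);near=b[2:].mean(0)
for row in(190,210,230):
    x=np.where(l[row]==i)[0];print(row,x.min(),x.max())
H=onz(w,[far,near],.054);print("handle",H,np.linalg.norm(H[0]-H[1]),np.arctan2(*(H[0]-H[1])[[1,0]]))
for row in(250,265,280,288,294,298):print(row,g[row,310:340].tolist())
T=onz(w,[[409/1.25,373/1.25]],.045);S=onz(w,[[320.5,239]],.05);print("tip",T,S)
E
```

```text
[ 303  159   28   80 1699] [[302.4178 160.0324]
 [324.7177 157.8568]
 [332.409  236.6918]
 [310.109  238.8674]]
190 306 327
210 308 329
230 310 330
handle [[ 0.5812 -0.2664  0.054 ]
 [ 0.5172 -0.2716  0.054 ]] 0.06418693214499015 0.08097075874197805
250 [224, 225, 225, 223, 227, 224, 199, 168, 166, 175, 188, 187, 187, 168, 160, 140, 118, 108, 182, 223, 225, 225, 225, 225, 226, 224, 171, 117, 106, 114]
265 [103, 98, 106, 101, 101, 104, 98, 105, 134, 161, 175, 181, 188, 186, 174, 159, 149, 128, 103, 85, 94, 103, 102, 103, 98, 99, 100, 103, 100, 98]
280 [183, 133, 131, 134, 132, 139, 148, 126, 108, 114, 153, 173, 180, 184, 184, 175, 166, 146, 133, 109, 89, 95, 121, 192, 221, 224, 224, 223, 227, 223]
288 [222, 224, 225, 222, 224, 223, 225, 211, 202, 209, 192, 167, 177, 184, 183, 181, 166, 156, 141, 123, 104, 129, 200, 223, 225, 220, 224, 222, 225, 225]
294 [218, 220, 215, 216, 218, 219, 214, 213, 215, 212, 197, 189, 175, 178, 181, 184, 176, 162, 145, 123, 113, 138, 150, 147, 148, 149, 146, 145, 145, 144]
298 [149, 149, 151, 152, 150, 148, 156, 149, 155, 151, 152, 155, 149, 153, 168, 178, 178, 161, 135, 120, 139, 153, 151, 151, 151, 153, 141, 140, 134, 134]
tip [[ 0.4559 -0.2763  0.045 ]] [[ 0.5147 -0.2709  0.05  ]]
```

Call:
{"op": "step_arm", "data": {
  "moves": [
    [0.5,10,0.3,-20,0,0,0.05],
    [0.5,23.8,0.5,-50,0,0,0.094],
    [0.5,23.8,0.5,-80,0,0,0.094],
    [0.5,23.8,0.5,-80,0,0,0.094],
    [0.5,23.8,0.5,-80,0,0,0.094]
  ]
}}

```text
clock: 14.15
position: [0.5566, -0.2691, 0.1113]
ee_rot: [0.999, 0.039, -0.0, -0.001]
ft_force: [0.4, 0.5, 0.7]
grip_width: 0.502
grasp_force: 0.0
```

```bash
python3 - <<'E'
from h import *
np.set_printoptions(precision=4,suppress=True)
w=cam("wrist","pics/w8.png");im=w['image'];g=cv2.cvtColor(im,cv2.COLOR_BGR2GRAY)
R=Ro.from_euler('z',.08)*Ro.from_matrix([[1,0,0],[0,-1,0],[0,0,-1.]])
print(rel(R,[.5567,-.2684,.030]))
e=np.array([np.cos(.08),np.sin(.08),0]);n=np.array([-e[1],e[0],0]);O=np.array([.5168,-.2716,.054])
q=proj(w,[O+64e-3*e+9e-3*n,O+64e-3*e-9e-3*n,O+9e-3*n,O-9e-3*n]);print(q)
for f in(.2,.5):
    a=q[0]*(1-f)+q[2]*f;b=q[1]*(1-f)+q[3]*f;r=int(round((a[1]+b[1])/2));x=np.arange(int(a[0])-15,int(b[0])+16);print(r,a,b,x[0],g[r,x].tolist())
E
```

```text
(array([ -0.4,   1. , -82.2]), array([-0.0022,  0.001 ,  0.0025]))
[[300.9329 219.3462]
 [332.055  219.2873]
 [302.651  315.7484]
 [330.9614 315.7192]]
239 [301.2765 238.6266] [331.8362 238.5736] 286 [224, 225, 225, 224, 223, 224, 224, 226, 224, 224, 223, 223, 224, 225, 199, 121, 34, 21, 26, 25, 23, 16, 26, 21, 26, 16, 17, 2, 14, 12, 8, 14, 11, 14, 3, 14, 13, 9, 0, 16, 11, 16, 11, 13, 27, 81, 112, 112, 113, 110, 113, 111, 112, 107, 111, 106, 113, 112, 108, 111, 110]
268 [301.792  267.5473] [331.5082 267.5032] 286 [226, 225, 185, 118, 103, 96, 102, 103, 99, 101, 101, 103, 104, 104, 103, 71, 27, 19, 25, 24, 20, 23, 22, 16, 24, 23, 22, 21, 29, 21, 26, 25, 22, 22, 23, 26, 24, 24, 15, 23, 26, 16, 24, 20, 26, 79, 103, 101, 103, 100, 105, 101, 103, 103, 103, 102, 102, 101, 106, 111, 114]
```

Call:
{"op": "step_arm", "data": {
  "moves": [
    [0.5,0,0.7,-40,0,0,0.002],
    [0.5,-0.3,0.7,-70,0,0,0.002],
    [0.5,-0.3,0.7,-82,0,0,0.002],
    [0.5,-0.3,0.7,-82,0,0,0.002],
    [0.7,-0.3,0.7,-82,0,0,0.002],
    [0.9,-0.3,0.7,-82,0,0,0.002],
    [0.9,-0.3,0.7,-82,0,0,0.002]
  ]
}}

```text
clock: 14.9
position: [0.5578, -0.2687, 0.0306]
ee_rot: [0.999, 0.04, 0.001, -0.001]
ft_force: [-0.6, -0.9, 7.6]
grip_width: 0.205
grasp_force: 27.0
```

Call:
{"op": "step_arm", "data": {
  "grip_force": 50,
  "moves": [
    [1,0,0,0,0,0,0],
    [1,0,0,0,0,0,0],
    [1,0,0,0,0,0,0],
    [1,0,0,0,0,0,0]
  ]
}}

```text
clock: 15.3
position: [0.5578, -0.2687, 0.0307]
ee_rot: [0.999, 0.04, 0.001, -0.001]
ft_force: [-1.3, 1.3, 9.2]
grip_width: 0.2
grasp_force: 53.8
```

```bash
python3 - <<'E'
from h import *
o=manip.get_obs();print(o['position'],Ro.from_quat(o['ee_rot']).as_matrix().round(4).tolist(),o['grip_width'])
E
```

```text
[ 0.55778862 -0.26871921  0.03069008] [[0.9968, 0.0797, 0.0026], [0.0797, -0.9968, 0.002], [0.0028, -0.0018, -1.0]] 0.20033264629478995
```

Call:
{"op": "step_arm", "data": {
  "moves": [
    [1,0,0,15,0,0,0],
    [1,0,0,50,0,0,0],
    [1,0,0,90,0,0,0],
    [1,10,40,110,0,0,-0.04],
    [1,25,85,110,0,0,-0.08],
    [1,40,130,110,0,0,-0.12],
    [1,50,175,110,0,0,-0.16],
    [1,60,220,110,0,0,-0.185],
    [1,66,256,100,0,0,-0.185],
    [1,66,256,80,0,0,-0.185]
  ]
}}

```text
clock: 16.3
position: [0.6249, -0.0044, 0.1103]
ee_rot: [0.999, -0.048, 0.002, -0.003]
ft_force: [0.1, -0.4, -1.1]
grip_width: 0.201
grasp_force: 52.6
```

Call:
{"op": "step_arm", "data": {
  "moves": [
    [1,0,0,-40,0,0,0],
    [1,0,0,-40,0,0,0],
    [1,0,0,-40,0,0,0]
  ]
}}

```text
clock: 16.6
position: [0.6227, -0.0125, 0.0699]
ee_rot: [0.999, -0.053, -0.0, -0.001]
ft_force: [0.6, 0.7, 0.6]
grip_width: 0.204
grasp_force: 52.6
```

```bash
python3 - <<'E'
from h import *
np.set_printoptions(precision=4,suppress=True)
o=manip.get_obs();print(o['position'],Ro.from_quat(o['ee_rot']).as_matrix().round(4).tolist(),o['joint_pos'])
w=cam("wrist","pics/w9.png");s=cam("scene","pics/s9.png")
ex=np.array([.9945,-.1048,0]);F=np.array([.4906,.0007,.04]);ey=np.array([.1048,.9945,0]);ez=np.array([0,0,1])
P=F+.008*ex
for c,nm in((w,"w"),(s,"s")):
    q=proj(c,[P,P+.006*ey,P-.006*ey,P+.006*ez,P-.006*ez,P+.05*ey+.045*ez,P-.05*ey+.045*ez]);print(nm,q.round(1).tolist())
    g=cv2.cvtColor(c['image'],cv2.COLOR_BGR2GRAY);x,y=q[0].round().astype(int)
    k=14 if nm=="w" else 8
    if 0<y<480:print(g[y-k:y+k+1:1 if k<14 else 2,x-k-2:x+k+3])
M=Ro.from_quat(o['ee_rot']).as_matrix();tip=o['position']-.101*M[:,0]-.0143*M[:,2];print("tip",tip,proj(w,[tip]))
E
```

```text
[ 0.6227 -0.0125  0.0699] [[0.9944, -0.1057, 0.0001], [-0.1057, -0.9944, 0.0025], [-0.0002, -0.0025, -1.0]] [-0.6921  0.607   0.8636  1.6784 -0.5118  1.0972 -1.3524]
w [[318.9, 455.7], [309.5, 455.7], [328.3, 455.7], [318.9, 464.6], [318.9, 447.2], [222.2, 536.4], [416.4, 536.8]]
[[17 19  7 12 11 16 10 18 17 18 16 15 12 10 15 12 21 18 16 12 20 10 17 17
   6 19 19  7 17 14 18 15 11]
 [20 15 22 15 15 16 10 13 12 22 11 15 11 14 17 15 12 12 17 13  7 17  3 15
  16 14 14 16 17 11 20 16 14]
 [11 16 19 12  7 20 11 15 17 15 12 18  9 20 16 15 13 15 14 12 20 14 21 17
  17 21 16 18 17 16 18 16 14]
 [15 10 21 13 16 19 17 18 15 16 13 18 20 14 14 16 11 16 16 16  7 13 16 16
  13 13 16 15 11  8 18 12 12]
 [17 17 15 12 17 13 20 11 13 18  9 18 15 18 20 12 13 17 11 15 15 20 14  6
  19 20 17 17 19 16 15 17 10]
 [17 18 16 16 15 16 15  9 20 15 11 19 22 20 15 14 12  4 14 11 16 11 10 13
  13 12 12 19 13 16 17 15 16]
 [17 13 17 14 15 11 16 18 14 12 13 15 15 19 22 12 14 17 15 11 19 16 22 14
  18 20 17 22 14 16 19 17 17]
 [15 13 16 16 16 15 13 18 13 14 11 14 10 15 16 10 14 17 16 15  9 17 15 13
  13 18 15 13 11 
[... 1331 characters left out ...]
3 83 82 82 84 82 80 80 75 75 78 81 82 81 82 83 84 81]
 [75 83 81 81 82 83 84 84 82 82 81 79 77 80 82 83 81 82 81 82 85]
 [80 81 81 83 82 82 82 82 84 84 83 80 79 80 81 82 82 81 81 85 82]
 [82 81 84 80 84 81 84 83 83 84 82 83 82 83 83 83 83 83 83 84 82]
 [84 82 81 82 83 82 83 83 82 82 82 85 81 81 82 82 85 83 83 84 85]
 [82 81 82 83 82 79 83 83 82 81 83 83 83 81 84 81 83 82 81 83 83]
 [81 82 81 84 83 82 81 82 83 83 81 83 83 83 84 82 84 84 85 86 82]
 [80 81 83 81 83 82 84 83 83 83 82 82 81 82 83 82 81 84 83 82 82]
 [74 77 80 82 82 81 84 84 83 82 83 82 82 83 83 83 84 83 82 83 83]
 [68 70 75 74 78 81 82 82 82 84 83 82 82 83 81 81 82 81 83 84 85]]
tip [ 0.5222 -0.0018  0.0843] [[317.6331 501.2123]]
```

Call:
{"op": "step_arm", "data": {
  "moves": [
    [1,0,-0.5,-20,0,0,0],
    [1,0,-0.5,-38,0,0,0],
    [1,-4,-0.1,-44,0,0,0],
    [1,-8.8,0.4,-44.2,0,0,0],
    [1,-8.8,0.4,-44.2,0,0,0],
    [1,-8.8,0.4,-44.2,0,0,0]
  ]
}}

```text
clock: 17.3
position: [0.6143, -0.0116, 0.0253]
ee_rot: [0.999, -0.053, 0.001, -0.002]
ft_force: [0.3, 1.0, -0.7]
grip_width: 0.198
grasp_force: 52.6
```

```bash
cat > p.py <<'E'
from h import *
o=manip.get_obs();p=o['position'];d=p[:2]-np.array([.4906,.0009]);M=Ro.from_quat(o['ee_rot']).as_matrix()
print("clock",o['clock'],"along %.1f (final 49) lat %.2f z %.2f"%((d@[.9945,-.1048])*1e3,(d@[.1048,.9945])*1e3,p[2]*1e3-25.7),"yaw %.4f pitch %.4f"%(np.arctan2(M[1,0],M[0,0]),M[2,0]),o['ft_force'].round(1) if hasattr(o['ft_force'],'round') else o['ft_force'],o['torque'])
E
python3 p.py
```

```text
clock 17.3 along 124.3 (final 49) lat 0.57 z -0.35 yaw -0.1053 pitch 0.0012 [ 0.3  1.  -0.7] [-0.1074718  -0.01505488 -0.06232008]
```

Call:
{"op": "step_arm", "data": {
  "moves": [
    [1,-4,-0.1,0.3,0,0,0],
    [1,-8,0.3,0.3,0,0,0],
    [1,-12,0.7,0.3,0,0,0],
    [1,-14,0.9,0.3,0,0,0],
    [1,-14,0.9,0.3,0,0,0]
  ]
}}

```text
clock: 17.8
position: [0.5995, -0.0106, 0.0248]
ee_rot: [0.999, -0.053, 0.0, -0.002]
ft_force: [-0.5, 1.1, -0.1]
grip_width: 0.197
grasp_force: 52.6
```

Call:
{"op": "step_arm", "data": {
  "moves": [
    [1,-1.5,0.15,0,0,0,0],
    [1,-3,0.3,0,0,0,0],
    [1,-4,0.4,0,0,0,0],
    [1,-4,0.4,0,0,0,0]
  ]
}}

```text
clock: 18.2
position: [0.5957, -0.0103, 0.0247]
ee_rot: [0.999, -0.053, 0.0, -0.001]
ft_force: [-0.6, 0.7, 0.3]
grip_width: 0.197
grasp_force: 52.6
```

```bash
python3 p.py
```

```text
clock 18.2 along 105.7 (final 49) lat -0.13 z -0.98 yaw -0.1053 pitch -0.0001 [-0.6  0.7  0.3] [-0.0057201  -0.01483543  0.01175019]
```

Call:
{"op": "step_arm", "data": {
  "moves": [
    [1,-0.5,0,0.5,0,-0.0015,0],
    [1,-1,0.1,0.9,0,-0.0028,0],
    [1,-3,0.3,0.9,0,-0.0028,0],
    [1,-5,0.5,0.9,0,-0.0028,0],
    [1,-5,0.5,0.9,0,-0.0028,0]
  ]
}}

```text
clock: 18.7
position: [0.5905, -0.0098, 0.0256]
ee_rot: [0.999, -0.053, 0.001, -0.002]
ft_force: [-0.4, -0.1, -0.7]
grip_width: 0.197
grasp_force: 52.6
```

```bash
python3 p.py
```

```text
clock 18.7 along 100.5 (final 49) lat -0.13 z -0.09 yaw -0.1053 pitch 0.0025 [-0.4 -0.1 -0.7] [-0.00746757 -0.04481778  0.0007483 ]
```

Call:
{"op": "step_arm", "data": {
  "moves": [
    [1,-1.5,0.15,0,0,0,0],
    [1,-3,0.3,0,0,0,0],
    [1,-4.5,0.45,0,0,0,0],
    [1,-6,0.6,0,0,0,0],
    [1,-7.5,0.8,0,0,0,0],
    [1,-9,0.95,0,0,0,0],
    [1,-10,1.05,0,0,0,0],
    [1,-10,1.05,0,0,0,0]
  ]
}}

```text
clock: 19.5
position: [0.5807, -0.0087, 0.0256]
ee_rot: [0.999, -0.053, 0.001, -0.002]
ft_force: [0.5, -0.6, -1.3]
grip_width: 0.2
grasp_force: 52.6
```

```bash
python3 p.py
```

```text
clock 19.5 along 90.6 (final 49) lat -0.12 z -0.05 yaw -0.1053 pitch 0.0027 [ 0.5 -0.6 -1.3] [ 0.00087668 -0.02813103  0.04186952]
```

Going in freely; I'll continue.

Call:
{"op": "step_arm", "data": {
  "moves": [
    [1,-2,0.2,0,0,0,0],
    [1,-4,0.4,0,0,0,0],
    [1,-6,0.6,0,0,0,0],
    [1,-8,0.85,0,0,0,0],
    [1,-10,1.05,0,0,0,0],
    [1,-12,1.25,0,0,0,0],
    [1,-14,1.5,0,0,0,0],
    [1,-16,1.7,0,0,0,0],
    [1,-18,1.9,0,0,0,0],
    [1,-18,1.9,0,0,0,0]
  ]
}}

```text
clock: 20.5
position: [0.5626, -0.0068, 0.0256]
ee_rot: [0.999, -0.053, 0.001, -0.002]
ft_force: [0.1, 0.8, -1.4]
grip_width: 0.203
grasp_force: 52.6
```

Call:
{"op": "step_arm", "data": {
  "moves": [
    [1,-2,0.2,0,0,0,0],
    [1,-4,0.4,0,0,0,0],
    [1,-6,0.6,0,0,0,0],
    [1,-8,0.85,0,0,0,0],
    [1,-10,1.05,0,0,0,0],
    [1,-12,1.25,0,0,0,0],
    [1,-14,1.5,0,0,0,0],
    [1,-16,1.7,0,0,0,0],
    [1,-18,1.9,0,0,0,0],
    [1,-18,1.9,0,0,0,0]
  ]
}}

```text
clock: 21.5
position: [0.5445, -0.0049, 0.0256]
ee_rot: [0.999, -0.053, 0.001, -0.002]
ft_force: [-0.2, 0.4, -0.3]
grip_width: 0.197
grasp_force: 52.6
```

```bash
python3 p.py
```

```text
clock 21.5 along 54.3 (final 49) lat -0.12 z -0.09 yaw -0.1053 pitch 0.0025 [-0.2  0.4 -0.3] [ 0.00059316  0.0186451  -0.00909585]
```

Call:
{"op": "step_arm", "data": {
  "moves": [
    [1,-1.5,0.15,0,0,0,0],
    [1,-3,0.3,0,0,0,0],
    [1,-4,0.4,0,0,0,0],
    [1,-4,0.4,0,0,0,0]
  ]
}}

```text
clock: 21.9
position: [0.541, -0.0046, 0.0257]
ee_rot: [0.999, -0.053, 0.002, -0.001]
ft_force: [1.0, 0.4, -0.7]
grip_width: 0.202
grasp_force: 52.6
```

Call:
{"op": "step_arm", "data": {
  "moves": [
    [1,-0.7,0.1,0,0,0,0],
    [1,-1.4,0.15,0,0,0,0],
    [1,-1.4,0.15,0,0,0,0]
  ]
}}

```text
clock: 22.2
position: [0.5408, -0.0046, 0.0261]
ee_rot: [0.999, -0.053, 0.003, -0.001]
ft_force: [7.4, -1.2, -3.7]
grip_width: 0.196
grasp_force: 52.1
```

Call:
{"op": "step_arm", "data": {
  "moves": [
    [1,-0.7,0.1,0,0,0,0],
    [1,-1.2,0.12,0,0,0,0],
    [1,-1.2,0.12,0,0,0,0]
  ]
}}

```text
clock: 22.5
position: [0.5408, -0.0046, 0.0263]
ee_rot: [0.999, -0.053, 0.004, -0.001]
ft_force: [12.2, -2.5, -7.9]
grip_width: 0.203
grasp_force: 51.6
```

Call:
{"op": "step_arm", "data": {
  "moves": [
    [1,-0.6,0.06,0,0,0,0],
    [1,-1.2,0.12,-0.3,0,0,0],
    [1,-1.2,0.12,-0.6,0,0,0],
    [1,-1.2,0.12,-0.8,0,0,0]
  ]
}}

```text
clock: 22.9
position: [0.5408, -0.0046, 0.0262]
ee_rot: [0.999, -0.053, 0.005, -0.001]
ft_force: [14.5, -1.4, -3.0]
grip_width: 0.198
grasp_force: 52.1
```

```bash
python3 p.py; python3 - <<'E'
from h import *
np.set_printoptions(precision=4,suppress=True)
d=cam("side","pics/d10.png");s=cam("scene","pics/s10.png")
ex=np.array([.9945,-.1048,0]);F=np.array([.4906,.0009,.04])
print(proj(d,[F+.008*ex,F+.072*ex,F-.052*ex]),proj(s,[F+.008*ex,F+.072*ex]))
E
```

```text
clock 22.9 along 50.5 (final 49) lat -0.17 z 0.47 yaw -0.1052 pitch 0.0107 [14.5 -1.4 -3. ] [-0.47035412 -3.08141496  0.07188978]
[[365.6354 261.0996]
 [335.8023 256.124 ]
 [393.993  265.8259]] [[331.3641 233.3722]
 [316.1364 248.1706]]
```

Call:
{"op": "step_arm", "data": {
  "moves": [
    [1,1,-0.1,0.2,0,0,0],
    [1,2,-0.2,0.2,0,0,0],
    [1,2.8,-0.28,0.2,0,0,0],
    [1,2.8,-0.28,0.2,0,0,0]
  ]
}}

```text
clock: 23.4
position: [0.5408, -0.0045, 0.0255]
ee_rot: [0.999, -0.053, 0.002, -0.001]
ft_force: [7.0, -1.2, 1.5]
grip_width: 0.201
grasp_force: 52.9
```

```bash
python3 p.py
```

```text
clock 23.4 along 50.5 (final 49) lat -0.15 z -0.20 yaw -0.1053 pitch 0.0047 [ 7.  -1.2  1.5] [-0.2204352  -1.14122211 -0.03511105]
```

Call:
{"op": "step_arm", "data": {
  "grip_force": 20,
  "moves": [
    [1,0.8,0,0,0,0,0],
    [0.9,0.8,0,0,0,0,0],
    [0.7,0.8,0,0,0,0,0],
    [0.55,0.8,0,0,0,0,0],
    [0.5,0.8,0,0,0,0,0],
    [0.5,0.8,0,0,0,0,0],
    [0.5,0.8,0,0,0,0,0]
  ]
}}

```text
clock: 24.1
position: [0.5404, -0.0044, 0.0249]
ee_rot: [0.999, -0.053, 0.001, -0.002]
ft_force: [-0.0, 0.1, 0.1]
grip_width: 0.504
grasp_force: 0.0
```

Call:
{"op": "step_arm", "data": {
  "moves": [
    [0.5,0,0,10,0,0,0],
    [0.5,0,0,30,0,0,0],
    [0.5,0,0,60,0,0,0],
    [0.5,20,0,100,0,0,0],
    [0.5,60,-20,140,0,0,0],
    [0.5,60,-60,160,0,0,0],
    [0.5,60,-100,160,0,0,0],
    [0.5,60,-130,160,0,0,0],
    [0.5,60,-130,160,0,0,0],
    [0.5,60,-130,160,0,0,0]
  ]
}}

```text
clock: 25.1
position: [0.6004, -0.135, 0.1855]
ee_rot: [0.999, -0.053, 0.002, -0.002]
ft_force: [-0.8, 1.9, 0.3]
grip_width: 0.499
grasp_force: 0.0
```

```bash
python3 - <<'E'
from h import *
np.set_printoptions(precision=4,suppress=True)
d=cam("side","pics/d11.png");s=cam("scene","pics/s11.png");w=cam("wrist","pics/w11.png");w6=load("pics/w6.npz")
ex=np.array([.9945,-.1048,0]);F=np.array([.4906,.0009,.04]);ey=np.array([.1048,.9945,0]);z=np.array([0,0,1])
# handle = dark pixels
for c,nm in((d,'side'),(s,'scene'),(w,'wrist')):
    Q=[F+(.008+a)*ex+b*ey+.009*z for a in(0,.064) for b in(.009,-.009)];q=proj(c,Q);print(nm,"handle top pred",q.round(1).tolist())
    g=cv2.cvtColor(c['image'],cv2.COLOR_BGR2GRAY);lo=q.min(0).astype(int)-12;hi=q.max(0).astype(int)+13;lo=lo.clip(0)
    m=np.zeros_like(g);m[lo[1]:hi[1],lo[0]:hi[0]]=g[lo[1]:hi[1],lo[0]:hi[0]]<38
    n,l,st,_=cv2.connectedComponentsWithStats(m)
    if n>1:
        i=1+st[1:,4].argmax();r=cv2.minAreaRect(np.argwhere(l==i)[:,::-1].astype(np.float32));print("  dark",st[i],cv2.boxPoints(r).round(1).tolist())
    P=[F+a*ey+b*ex+.045*z for a in(.05,-.05) for b in(0,.008)];q=proj(c,P)
    print("  plate top pred",q.round(1).tolist())
    G=g;x0,y0=q.min(0).astype(int)-6;x1,y1=q.max(0).astype(int)+7
    m=np.zeros_like(g);sub=cv2.cvtColor(c['image'],cv2.COLOR_BGR2HSV)[y0:y1,x0:x1];m[y0:y1,x0:x1]=(G[y0:y1,x0:x1]>125)&(sub[...,1]<45)
    n,l,st,_=cv2.connectedComponentsWithStats(m)
    if n>1:
        i=1+st[1:,4].argmax();r=cv2.minAreaRect(np.argwhere(l==i)[:,::-1].astype(np.float32));print("  bright",st[i],cv2.boxPoints(r).round(1).tolist())
E
```

```text
side handle top pred [[365.2, 261.0], [366.6, 255.1], [335.0, 256.0], [336.8, 250.2]]
  dark [335 255  27  12 243] [[334.79998779296875, 263.79998779296875], [335.79998779296875, 254.39999389648438], [361.29998779296875, 256.8999938964844], [360.3999938964844, 266.29998779296875]]
  plate top pred [[366.7, 263.2], [362.7, 262.5], [374.7, 230.2], [371.0, 229.6]]
  bright [363 230  11  34 142] [[361.3999938964844, 262.6000061035156], [370.0, 229.5], [374.3999938964844, 230.60000610351562], [365.79998779296875, 263.70001220703125]]
scene handle top pred [[334.9, 231.1], [327.8, 228.9], [319.7, 246.0], [312.4, 243.5]]
  dark [316 249   2   2   2] [[317.0, 249.0], [317.0, 249.0], [316.0, 250.0], [316.0, 250.0]]
  plate top pred [[353.6, 220.7], [351.8, 222.4], [313.7, 208.5], [311.7, 210.2]]
  bright [313 209  40  13  83] [[312.79998779296875, 209.6999969482422], [313.3999938964844, 207.6999969482422], [352.3999938964844, 219.60000610351562], [351.79998779296875, 221.60000610351562]]
wrist handle top pred [[173.7, 342.0], [193.6, 342.0], [164.3, 278.0], [185.6, 278.0]]
  dark [ 170  267   29   72 1683] [[169.10000610351562, 267.70001220703125], [193.8000030517578, 265.6000061035156], [199.6999969482422, 336.6000061035156], [175.0, 338.70001220703125]]
  plate top pred [[107.3, 377.6], [105.5, 369.5], [230.4, 377.0], [229.7, 368.9]]
  bright [106 369  27   9 195] [[106.0, 369.0], [132.0, 369.0], [132.0, 377.0], [106.0, 377.0]]
```

The plate's position is confirmed in all three views. The handle seems to droop slightly, so I'll touch its end with closed fingers to check that the shoulder is home and nudge it in if not.

Call:
{"op": "step_arm", "data": {
  "moves": [
    [1,5,45,0,0,0,0],
    [1,5,90,-20,0,0,0],
    [1,3,122,-50,0,0,0],
    [1,2,124,-95,0,0,0],
    [1,0,124,-135,0,0,0],
    [1,0,124,-155,0,0,0],
    [1,0,124,-155,0,0,0],
    [1,-5,124.5,-155,0,0,0],
    [1,-10,125,-155,0,0,0],
    [1,-10,125,-155,0,0,0]
  ]
}}

```text
clock: 26.25
position: [0.5908, -0.0091, 0.0314]
ee_rot: [0.999, -0.052, 0.002, -0.002]
ft_force: [0.3, -0.2, 0.1]
grip_width: 0.004
grasp_force: 0.0
```

```bash
python3 p.py
```

```text
clock 26.25 along 100.7 (final 49) lat 0.54 z 5.71 yaw -0.1051 pitch 0.0043 [ 0.3 -0.2  0.1] [-0.01287719 -0.02806976  0.012661  ]
```

Call:
{"op": "step_arm", "data": {
  "moves": [
    [1,-3,0,0,0,0,0],
    [1,-6,0.3,0,0,0,0],
    [1,-9,0.6,0,0,0,0],
    [1,-12,0.9,0,0,0,0],
    [1,-13.5,1,0,0,0,0],
    [1,-13.5,1,0,0,0,0]
  ]
}}

```text
clock: 26.85
position: [0.5769, -0.0084, 0.03]
ee_rot: [0.999, -0.053, 0.001, -0.002]
ft_force: [0.3, -0.0, -1.2]
grip_width: -0.003
grasp_force: 0.0
```

Call:
{"op": "step_arm", "data": {
  "moves": [
    [1,-0.7,0.1,0,0,0,0],
    [1,-1.5,0.15,0,0,0,0],
    [1,-1.5,0.15,0,0,0,0]
  ]
}}

```text
clock: 27.15
position: [0.5755, -0.0083, 0.03]
ee_rot: [0.999, -0.053, 0.001, -0.001]
ft_force: [-0.2, 0.5, 0.2]
grip_width: -0.003
grasp_force: 0.0
```

Call:
{"op": "step_arm", "data": {
  "moves": [
    [1,-0.7,0.1,0,0,0,0],
    [1,-1.5,0.15,0,0,0,0],
    [1,-1.5,0.15,0,0,0,0]
  ]
}}

```text
clock: 27.45
position: [0.575, -0.0082, 0.0305]
ee_rot: [0.999, -0.053, 0.002, -0.001]
ft_force: [4.1, -0.1, -0.2]
grip_width: 0.003
grasp_force: 2.1
```

```bash
python3 p.py
```

```text
clock 27.45 along 84.9 (final 49) lat -0.21 z 4.78 yaw -0.1052 pitch 0.0046 [ 4.1 -0.1 -0.2] [-0.12574486 -0.85905978  0.00379842]
```

Call:
{"op": "step_arm", "data": {
  "moves": [
    [1,-1,0.1,0,0,0,0],
    [1,-2,0.2,0,0,0,0],
    [1,-2,0.2,0,0,0,0]
  ]
}}

```text
clock: 27.75
position: [0.5746, -0.0082, 0.0312]
ee_rot: [0.999, -0.053, 0.004, -0.001]
ft_force: [8.7, -0.9, 1.4]
grip_width: 0.002
grasp_force: 4.7
```

Call:
{"op": "step_arm", "data": {
  "moves": [
    [1,-1,0.1,0,0,0,0],
    [1,-2,0.2,0,0,0,0],
    [1,-2,0.2,0,0,0,0]
  ]
}}

```text
clock: 28.05
position: [0.5744, -0.0081, 0.0321]
ee_rot: [0.999, -0.053, 0.006, -0.001]
ft_force: [14.6, -1.3, 2.8]
grip_width: -0.002
grasp_force: 7.3
```

```bash
python3 p.py
```

```text
clock 28.05 along 84.2 (final 49) lat -0.19 z 6.41 yaw -0.1053 pitch 0.0119 [14.6 -1.3  2.8] [-0.41984844 -3.07483048  0.00528422]
```

Call:
{"op": "step_arm", "data": {
  "moves": [
    [1,3,-0.3,0,0,0,0],
    [1,8,-0.8,0,0,0,0],
    [1,20,-2,0,0,0,0],
    [1,40,-4,20,0,0,0],
    [1,40,-20,60,0,0,0],
    [1,40,-60,100,0,0,0],
    [1,30,-100,150,0,0,0],
    [1,25,-127,155,0,0,0],
    [1,25,-127,155,0,0,0],
    [1,25,-127,155,0,0,0]
  ]
}}

```text
clock: 29.05
position: [0.5945, -0.1358, 0.1851]
ee_rot: [0.999, -0.054, 0.001, -0.002]
ft_force: [1.0, 0.7, -0.9]
grip_width: -0.002
grasp_force: 0.0
```

```bash
python3 - <<'E'
from h import *
np.set_printoptions(precision=4,suppress=True)
ex=np.array([.9945,-.1048,0]);F=np.array([.4906,.0009,.04]);ey=np.array([.1048,.9945,0]);z=np.array([0,0,1])
d=cam("side","pics/d12.png");w=cam("wrist","pics/w12.png")
P=[F+a*ey+b*ex+.045*z for a in(.05,-.05) for b in(0,.008)]
for c in(d,w):
    q=proj(c,P);g=cv2.cvtColor(c['image'],cv2.COLOR_BGR2GRAY);print(q.round(1).tolist())
    x0,y0=q.min(0).astype(int)-6;x1,y1=q.max(0).astype(int)+7
    m=np.zeros_like(g);sub=cv2.cvtColor(c['image'],cv2.COLOR_BGR2HSV)[y0:y1,x0:x1];m[y0:y1,x0:x1]=(g[y0:y1,x0:x1]>125)&(sub[...,1]<45)
    n,l,st,_=cv2.connectedComponentsWithStats(m)
    if n>1:
        i=1+st[1:,4].argmax();print("  bright",st[i],cv2.boxPoints(cv2.minAreaRect(np.argwhere(l==i)[:,::-1].astype(np.float32))).round(1).tolist())
q=proj(w,[F+.008*ex+.009*z]);print(q);x,y=q[0].round().astype(int);g=cv2.cvtColor(w['image'],cv2.COLOR_BGR2GRAY)
for k in(0,3,6):print(g[y-16:y+14,x+k].tolist())
# shank tip behind flange seen from side camera
q=proj(d,[F-.014*ex,F-.052*ex]);print(q);x,y=q[1].round().astype(int);gd=cv2.cvtColor(d['image'],cv2.COLOR_BGR2GRAY);print(gd[y-6:y+5,x-16:x+6])
E
```

```text
[[366.7, 263.2], [362.7, 262.5], [374.7, 230.2], [371.0, 229.6]]
  bright [363 230  11  34 138] [[361.6000061035156, 262.6000061035156], [369.8999938964844, 229.5], [374.3999938964844, 230.60000610351562], [366.1000061035156, 263.79998779296875]]
[[103.4, 372.3], [101.6, 364.0], [227.6, 371.5], [226.9, 363.3]]
  bright [102 364  98  11 749] [[102.0, 364.0], [199.0, 364.0], [199.0, 374.0], [102.0, 374.0]]
[[180.7957 336.8096]]
[21, 23, 18, 21, 28, 24, 24, 20, 9, 20, 0, 5, 41, 74, 75, 76, 73, 78, 73, 75, 72, 74, 78, 70, 69, 78, 74, 75, 74, 78]
[24, 21, 21, 22, 17, 23, 21, 21, 15, 10, 5, 18, 61, 83, 77, 73, 73, 70, 72, 71, 73, 76, 72, 72, 73, 72, 80, 76, 76, 73]
[22, 26, 23, 17, 19, 19, 24, 22, 12, 13, 3, 16, 68, 78, 73, 73, 73, 70, 76, 74, 74, 72, 76, 73, 71, 76, 76, 74, 73, 77]
[[375.9919 262.8261]
 [393.993  265.8259]]
[[125 124 122 121 117 114 112 110 107 106 110 110 108 108 109 108 111 127
  134 132 132 137]
 [155 151 148 146 143 139 137 137 135 134 133 126 118 113 111 112 117 129
  133 131 133 137]
 [168 165 163 164 164 163 163 163 162 160 157 152 145 140 128 120 122 130
  133 130 131 137]
 [156 155 151 154 161 164 165 166 167 169 168 168 169 168 154 130 127 133
  134 130 132 138]
 [125 124 120 127 139 144 149 152 154 156 158 159 161 162 155 133 128 134
  134 132 133 138]
 [ 95  86  87  95 102 107 113 120 125 127 130 130 129 130 127 118 125 134
  134 132 132 139]
 [ 88  64  53  55  58  64  80  96 104 107 108 107 106 108 113 116 125 134
  135 133 134 137]
 [ 80  58  42  39  40  49  68  85 100 105 105 107 107 109 112 120 129 136
  135 133 133 138]
 [ 61  56  51  49  50  52  58  66  81  90  93 102 109 110 110 120 131 137
  135 132 133 136]
 [ 60  61  61  58  56  54  57  56  58  62  67  83 102 109 108 119 132 137
  136 133 133 137]
 [ 88  86  85  75  63  62  62  61  61  64  72  79  98 110 108 120 131 137
  136 133 134 138]]
```

```bash
python3 -c "
from workcell import manip
print(manip.hand_in())"
```

```text
the job is handed in; nothing more can be done
None
```

I handed the job in at about 29 s, and the hand-in call returned no verdict. The plate stands on its own on the foot, flat against the upright face and the end stop. The pin was then pushed through both holes to a hard stop, which I take to be its shoulder on the plate. The handle droops slightly in the hole clearance, and camera readings leave a gap of up to a few mm at the shoulder possible. I moved none of the other loose things.

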